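# Hang the ear defenders on the stand

## Robot

A 6-joint arm with a two-finger parallel gripper is mounted at the origin on a cart in front of the work surface, level with it; the furniture and walls round the work are solid. World frame = base frame: x ahead of the robot, y to its left, z up, the work surface at z = 0. Lengths are in m, angles in rad, forces in N, time in s.
With the tool pointing down it reaches from about 0.3 to 0.775 m from the base axis. Payload 14.6 kg.
Tool frame: the origin (TCP) lies at the very end of the fingers, on their centre line; the grasp point (between the pads) lies 19 mm behind it; z points along the fingers, y is the line along which they close (so a half turn about z gives the same grasp; the last joint's range is limited). The gripper opens to 94 mm and grips with 3 to 60 N. Pads are 16 mm wide; open, the fingers measure 119 mm over their backs; the gripper's body (75 mm by 177 mm) begins 78 mm behind the grasp point.
Start: joints at [1.252, 0.3, 1.521, -0, 1.321, -0.067], TCP at [0.137, 0.533, 0.205] pointing down, gripper open.
Joint ranges: [-3.03, 3.03], [-0.79, 2.21], [0.23, 2.52], [-1.04, 4.18], [0, 3.07], [-2.55, 2.55]. Speed limits (rad/s): [2.22, 2.22, 2.57, 3.14, 3.14, 3.14].

## Interface

Orientations are given as [roll, pitch, yaw] about the fixed x, y, z axes, in that order (R = Rz(yaw) Ry(pitch) Rx(roll)).
In Python, from station import ctrl gives the robot as it stands.
- The arm moves only by the tool move_arm, never from a script. Its argument "increments" is a list of rows, each a list of 7 numbers: the opening, from 0 (shut) to 1 (fully open), then the shift along the tool's x, y, z in units of 50 mm (1.0 is 50 mm), then the turn, a rotation vector about the tool's x, y, z in rad. In form: [[claw, tx, ty, tz, rx, ry, rz], ...]. A call has 1 to 20 rows; each row shifts and turns the commanded pose from where the row before left it, along the tool's axes as they then stand; what a row does not reach is not made up. A row lasts 1/10 s, in which the tool goes at most 50 mm and 8.59 degrees, less where a joint would pass 70% of its speed; a pose out of reach is approached as far as the arm can. A call is refused whole if a number of a shift passes 1 or a number of a turn 0.15, either way. A call with a gripper value outside its range is refused whole. The fingers move at their own pace and stop on an object; "force" is the grip in N (left out, the last holds). Time passes only in rows, so rows that do not move let the fingers close. It gives the time, the measured TCP pose, the force, the opening and the grip force at its end, in the units of the state.
- ctrl.get_obs(): the state, without advancing time (a new reading comes with each control period).
- ctrl.camera(name): name is "scene" or "side" or "wrist"; returns a dict with "color" (420x560x3 uint8, blue, green, red), "K" (3x3 intrinsics, pixels), "pose" (4x4, takes a point from camera to world coordinates); the wrist camera has in their place "tool_from_camera" (4x4, takes a point from camera to tool coordinates, whose origin is the TCP and whose axes are the flange's). Camera axes: x right, y down, z forward; pixel columns grow to the right and rows downward; lengths in m; the calibration is good to about 2 mm. The wrist camera is an equidistant fisheye: a pixel r from the principal point sees the ray r / f radians off the axis. A picture is of the moment at which its call begins: read the wrist's pose just before it. There is no depth.
- ctrl.hand_in(): hands the job in; it is judged then, once.
Trained networks look in a picture, given as the dict that the camera call returned (one of the last four; its "shot" number tells which), for a name from the list of things; names that differ only in an ending like _2 or _b are one class to them, and where a whole thing is asked for, a point or a joint stands for the part that bears it (a point fixed in the world has none). Each returns a list of dicts, best first, with "conf" (0 to 1); they miss things now and then, are a little off and sometimes report something else, mostly with a low value. They report only what shows in the picture. A call takes as long as a camera call.
- ctrl.cut_out(name, picture): "mask" (420x560 bool, what is visible of it) and "centre" ([row, column] in pixels, amid what is visible of it).
The state is a dict: "time_s": time; "qpos": joint angles; "joint_vel": joint speeds; "tau": joint torques, N m; "ee_pos": TCP position; "eef_rot": TCP orientation; "force": force on the tool from outside, world axes, zero at the start; "moment": the same for the moment, N m; "grip_width": finger opening in m; "grip_force": force on a finger pad.
Only numpy, scipy, OpenCV 4.12 (cv2) and the standard library are available. Lean on these libraries where they do the work, as an engineer would, in place of code of your own. Each camera call takes 0.05 s, during which the arm holds its last target. There are 200 camera calls.

## Task

Two pairs of ear defenders stand on the bench. Hang the pair with the thick, bulging ear cups over the horizontal bar of the steel stand: set it down gently so that its crown pad sits centred across the bar with one cup hanging on each side, square to the bar and not over its ends, and let go. Leave the slim pair standing where it is.

Things in the scene. Friction and masses are not known exactly. Their poses are not given: they have to be found in the camera images.
- deep_muffs: ear defenders with thick cups, standing on the cups, arch up, 138 mm high; grey cups 62 (x) x 72 mm high bulging outward in two steps, 158 mm wide over them (y), 84 mm free between the black cushions; thin steel wires; black crown pad on top. Arch in the y-z plane (x passes through it). Origin midway between the cups at foot level, z up. 0.15 to 0.28 kg, rigid. The pair to hang.
- deep_muffs_crown (a point): middle of the underside of that pair's crown pad, 112 mm above its feet, axes as the pair's; this comes to rest on the bar. The pad's middle is a block 26 mm wide (x), 32 mm long (y), 26 mm high above this point; beyond it the pad's ends slope down along +y and -y.
- slim_muffs: ear defenders of the same make, height, crown pad and axes but with thin flat cup shells, only 124 mm wide over the cups (y). Stands beside the other pair; which stands left or right varies. Origin midway between the cups at foot level. Stays where it is.
- stand: steel stand, fixed. Base plate 150 (x) x 105 (y) x 10 mm on the bench; origin at the centre of its underside, z up. A level steel rod 16 mm thick runs along x straight above the origin, top line 145 mm above the bench, from an upright 16 mm post at x = -62 mm (not rising above the rod) to a black end ball 22 mm thick at x = +68 mm (rising 3 mm above it).

How it is judged:
By the outcome, as a careful person would: the job done as asked, in the order asked, and still so for the second after the job is handed in, with the robot touching nothing.
It also fails if it takes over 38 s, if anything falls off the work surface, if the arm or the gripper's body presses on something with over 40 N, if the wrist force passes 120 N, or if a joint passes its speed limit or range.

## Working session

There is one attempt and no reset: what is moved stays moved. The work goes in short steps, Python scripts to look and compute and a tool call to move; the robot and the scene stay as the last step left them, time stands still between calls to the robot, and variables do not carry over. Pictures are saved under pics/ and viewed, at most 10 in all, crops included, and the job is handed in when it is done.

Besides the shell and the picture viewer there is one more tool, called after "Call:" as name(argument=value, ...) on one line, values as JSON. move_arm: Moves the arm, as the interface text tells. Its arguments: {"type":"object","properties":{"increments":{"type":"array","items":{"type":"array","items":{"type":"number"}}},"force":{"type":"number"}},"required":["increments"]}

```bash
mkdir -p pics
cat > h.py <<'E'
import numpy as np, cv2
from station import ctrl
E
python3 - <<'E'
from h import *
import pickle
o=ctrl.get_obs(); print(o)
D={}
for n in ("scene","side"):
    p=ctrl.camera(n); cv2.imwrite(f"pics/{n}0.png",p["color"]); print(n,p["K"].tolist(),p["pose"].round(4).tolist())
    D[n]=(p,{})
    for t in ("deep_muffs","slim_muffs","stand","deep_muffs_crown"):
        r=ctrl.cut_out(t,p); D[n][1][t]=r
        print(t,[(round(d["conf"],2),np.round(d["centre"]),d["mask"].sum()) for d in r[:3]])
pickle.dump(D,open("d0.pkl","wb"))
E
```

```text
{'time_s': 0.0, 'qpos': array([ 1.25241321e+00,  3.00465886e-01,  1.52160191e+00, -6.70922229e-06,
        1.32068861e+00, -6.65896643e-02]), 'joint_vel': array([ 0.00091347,  0.00020541, -0.0005419 ,  0.00229959, -0.00154711,
       -0.00225985]), 'tau': array([-1.27234311e-03, -5.31802154e+01, -3.52727008e+01,  7.08389143e-02,
        2.42983026e-02, -7.53732411e-05]), 'ee_pos': array([0.13694238, 0.53240124, 0.20488038]), 'eef_rot': array([-3.14043105e+00, -7.09522769e-05,  2.88980083e+00]), 'force': array([-0.23011097, -0.16811292,  0.15702219]), 'moment': array([ 0.04941249,  0.01962256, -0.01497365]), 'grip_force': 0.0, 'grip_width': 0.09432675448565596}
scene [[426.7055154929008, 0.0, 275.3114484102312], [0.0, 426.7055154929008, 209.0330975476498], [0.0, 0.0, 1.0]] [[0.5934, -0.4638, 0.6578, -0.1352], [-0.8046, -0.3629, 0.47, -0.7437], [0.0207, -0.8082, -0.5885, 0.6049], [0.0, 0.0, 0.0, 1.0]]
deep_muffs [(0.94, array([229., 233.]), np.int64(2440))]
slim_muffs [(0.93, array([183., 224.]), np.int64(1228)), (0.52, array([237., 325.]), np.int64(2664))]
stand [(0.96, array([236., 326.]), np.int64(2703)), (0.41, array([225., 227.]), np.int64(2501))]
deep_muffs_crown [(0.69, array([246., 214.]), np.int64(2446))]
side [[383.29011921081656, 0.0, 283.5951835933656], [0.0, 383.29011921081656, 212.84345066744243], [0.0, 0.0, 1.0]] [[-0.3781, -0.7178, 0.5846, -0.0758], [-0.9258, 0.295, -0.2365, -0.1266], [-0.0027, -0.6307, -0.7761, 0.759], [0.0, 0.0, 0.0, 1.0]]
deep_muffs [(0.92, array([256., 291.]), np.int64(1858))]
slim_muffs [(0.62, array([232., 226.]), np.int64(1539))]
stand [(0.82, array([200., 303.]), np.int64(2393))]
deep_muffs_crown [(0.61, array([254., 291.]), np.int64(1660))]
```

View pics/scene0.png

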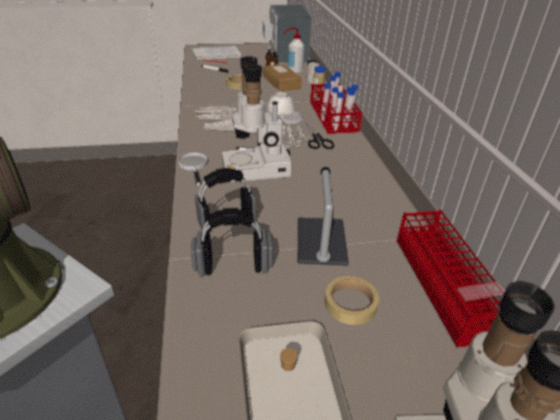

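View pics/side0.png

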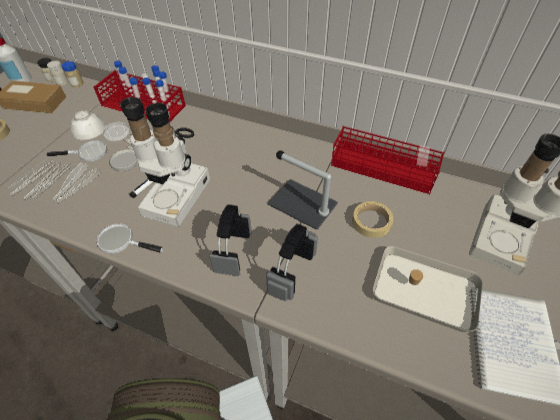

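The scene view shows the thick pair in front at about (233,235), with the slim pair behind it at (224,190). The stand's rod runs from the post at (323,255) to the ball at (325,172). The side view agrees: thick pair (290,262), slim (230,240), ball (280,155), post (325,212). Next I fit the poses to the masks.

```bash
cat > fit.py <<'E'
from h import *
from scipy.optimize import minimize
def box(x0,x1,y0,y1,z0,z1): return np.array([[x,y,z] for x in(x0,x1) for y in(y0,y1) for z in(z0,z1)])/1000.
def muffs(out):
    P=[box(-13,13,-16,16,112,138)]
    for s in(1,-1):
        P+=[box(-31,31,s*42,s*(out*.5+27),0,72), box(-22,22,s*42,s*out,10,62)]
        P.append(np.array([[x,s*y,z] for x in(-13,13) for y,z in((16,112),(16,138),(45,96),(45,114))])/1000.)
        for x in(-14,14): P.append(box(x-2,x+2,s*44,s*50,60,104))
    return P
stand=[box(-75,75,-52.5,52.5,0,10),box(-70,-54,-8,8,10,145),box(-62,68,-8,8,129,145),box(57,79,-11,11,126,148)]
M={"deep_muffs":muffs(79),"slim_muffs":muffs(62),"stand":stand}
def pose(p,z=0):
    c,s=np.cos(p[2]),np.sin(p[2]); return np.array([[c,-s,0],[s,c,0],[0,0,1]]),np.array([p[0],p[1],z])
def proj(X,K,T):
    c=(X-T[:3,3])@T[:3,:3]; u=c@K.T; return u[:,:2]/u[:,2:]
def render(m,p,K,T,z=0,S=4):
    R,t=pose(p,z); im=np.zeros((420*S,560*S),np.uint8)
    for b in m:
        u=proj(b@R.T+t,K,T)
        cv2.fillConvexPoly(im,cv2.convexHull(np.round((u+.5)*S).astype(np.int32)),1)
    return cv2.resize(im.astype(np.float32),(560,420),interpolation=cv2.INTER_AREA)
def fit(m,views,p0,z=0):
    V=[(k.astype(np.float32),K,T) for k,K,T in views]
    def c(p):
        e=0
        for k,K,T in V:
            r=render(m,p,K,T,z); e+=1-np.minimum(r,k).sum()/np.maximum(r,k).sum()
        return e
    best=None
    for y in (np.arange(-3,3)*np.pi/6 if len(p0)<3 else [p0[2]]):
        s=np.array([[0,0,0],[.02,0,0],[0,.02,0],[0,0,.2]])+[p0[0],p0[1],y]
        r=minimize(c,s[0],method="Nelder-Mead",options=dict(initial_simplex=s,xatol=2e-4,fatol=1e-4))
        if best is None or r.fun<best.fun: best=r
    return best
def ground(px,K,T,z):
    d=T[:3,:3]@np.linalg.inv(K)@np.array([px[0],px[1],1]); return (T[:3,3]+d*(z-T[2,3])/d[2])[:2]
E
python3 - <<'E'
from fit import *
import pickle
D=pickle.load(open("d0.pkl","rb"))
for n,dirs in (("stand",1),("deep_muffs",0),("slim_muffs",0)):
    vs=[(D[v][1][n][0]["mask"],D[v][0]["K"],D[v][0]["pose"]) for v in("scene","side")]
    c=D["side"][1][n][0]["centre"]; g=ground(c[::-1],D["side"][0]["K"],D["side"][0]["pose"],.06)
    if dirs: r=min((fit(stand,vs,[*g,y]) for y in np.arange(0,3.2,.4)),key=lambda r:r.fun)
    else: r=fit(M[n],vs,g)
    print(n,r.x.round(4),round(r.fun,3),[round(fit(M[n],[v],r.x).fun,3) for v in vs],[fit(M[n],[v],r.x).x.round(4) for v in vs])
    for v in("scene","side"):
        im=D[v][0]["color"]; k=(render(M[n],r.x,D[v][0]["K"],D[v][0]["pose"])>.5).astype(np.uint8)
        cv2.drawContours(im,cv2.findContours(k,0,2)[0],-1,(0,255,0),1)
a=cv2.resize(D["scene"][0]["color"][130:290,160:380],None,fx=2.5,fy=2.5);b=cv2.resize(D["side"][0]["color"][130:310,190:350],None,fx=2.5,fy=2.22)[:400,:250*1]
cv2.imwrite("pics/ov.png",np.hstack([a[:400],b]))
E
```

```text
stand [ 0.5048 -0.4122  0.5823] 0.221 [np.float64(0.069), np.float64(0.135)] [array([ 0.5071, -0.4104,  0.5792]), array([ 0.5068, -0.4151,  0.5881])]
deep_muffs [ 0.3315 -0.3088 -2.3995] 0.294 [np.float64(0.12), np.float64(0.143)] [array([ 0.3335, -0.3069, -2.3968]), array([ 0.3333, -0.3111, -2.3962])]
slim_muffs [ 0.4317 -0.2008  0.9765] 0.509 [np.float64(0.291), np.float64(0.19)] [array([ 0.4351, -0.197 ,  0.9059]), array([ 0.4322, -0.202 ,  1.0098])]
```

View pics/ov.png

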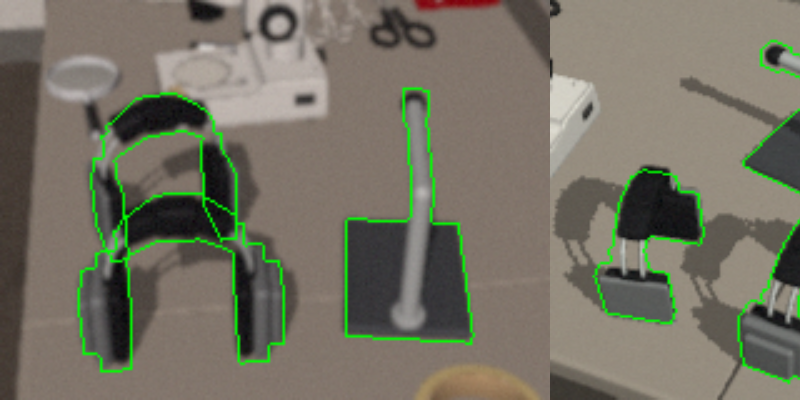

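The outlines match well: deep pair at about (0.3325, -0.309) with yaw 0.742 (mod π), stand at (0.506, -0.412) with yaw 0.583. I'll check the microscope's height along the path and work out the rows.

```bash
cat > rows.py <<'E'
import numpy as np
def delta(psi,d,n):
    """world shift d (m) in n rows -> tool units per row (tool straight down)"""
    c,s=np.cos(psi),np.sin(psi); d=np.asarray(d)/n/.05
    return np.round([d[0]*c+d[1]*s, d[0]*s-d[1]*c, -d[2]],3)
E
python3 - <<'E'
from fit import *; from rows import *
import pickle
D=pickle.load(open("d0.pkl","rb"))
A,B=D["scene"][0],D["side"][0]
def P(p): 
    E=np.linalg.inv(p["pose"])[:3]; return p["K"]@E
for a,b in (((249,62),(131,104)),((253,72),(161,109)),((249,62),(161,109)),((253,72),(131,104))):
    X=cv2.triangulatePoints(P(A),P(B),np.array(a,float),np.array(b,float)); X=(X[:3]/X[3]).ravel()
    print(X.round(3), proj(X[None],A["K"],A["pose"]).round(),proj(X[None],B["K"],B["pose"]).round())
for px in((143,215),(205,175)): print(ground(px,B["K"],B["pose"],.0).round(3))
psi=2.313
w=[(.137,.533,.305),(.38,.28,.305),(.43,0,.305),(.3325,-.309,.20)]
for a,b,n in zip(w,w[1:],(10,9,11)): print(n,delta(psi,np.subtract(b,a),n))
E
```

```text
[ 0.661 -0.088  0.289] [[249.  61.]] [[131. 105.]]
[ 0.613 -0.141  0.291] [[254.  70.]] [[161. 112.]]
[ 0.592 -0.142  0.313] [[249.  63.]] [[161. 108.]]
[ 0.687 -0.084  0.264] [[255.  69.]] [[131. 109.]]
[ 0.625 -0.025]
[ 0.704 -0.207]
10 [-0.701  0.016 -0.   ]
9 [-0.534 -0.339 -0.   ]
11 [-0.294 -0.51   0.191]
```

Call:
move_arm(increments=[[1,0,0,-0.5,0,0,0.144],[1,0,0,-0.5,0,0,0.144],[1,0,0,-0.5,0,0,0.144],[1,0,0,-0.5,0,0,0.144],[1,-0.7,0.016,0,0,0,0],[1,-0.7,0.016,0,0,0,0],[1,-0.7,0.016,0,0,0,0],[1,-0.7,0.016,0,0,0,0],[1,-0.7,0.016,0,0,0,0],[1,-0.7,0.016,0,0,0,0],[1,-0.7,0.016,0,0,0,0],[1,-0.7,0.016,0,0,0,0],[1,-0.7,0.016,0,0,0,0],[1,-0.7,0.016,0,0,0,0]])

```text
time_s: 1.9
ee_pos: [0.3805, 0.2791, 0.3056]
eef_rot: [3.141, 0.0, 2.314]
force: [-0.5, 0.5, -0.0]
grip_width: 0.094
grip_force: 0.0
```

Call:
move_arm(increments=[[1,-0.534,-0.339,0,0,0,0],[1,-0.534,-0.339,0,0,0,0],[1,-0.534,-0.339,0,0,0,0],[1,-0.534,-0.339,0,0,0,0],[1,-0.534,-0.339,0,0,0,0],[1,-0.534,-0.339,0,0,0,0],[1,-0.534,-0.339,0,0,0,0],[1,-0.534,-0.339,0,0,0,0],[1,-0.534,-0.339,0,0,0,0],[1,-0.294,-0.51,0,0,0,0],[1,-0.294,-0.51,0,0,0,0],[1,-0.294,-0.51,0,0,0,0],[1,-0.294,-0.51,0,0,0,0],[1,-0.294,-0.51,0,0,0,0],[1,-0.294,-0.51,0,0,0,0],[1,-0.294,-0.51,0,0,0,0],[1,-0.294,-0.51,0,0,0,0],[1,-0.294,-0.51,0,0,0,0],[1,-0.294,-0.51,0,0,0,0],[1,-0.294,-0.51,0,0,0,0]])

```text
time_s: 3.9
ee_pos: [0.3322, -0.3098, 0.3056]
eef_rot: [-3.142, 0.0, 2.314]
force: [0.6, -0.5, -0.3]
grip_width: 0.0942
grip_force: 0.0
```

Call:
move_arm(increments=[[0.75,0,0,0,0,0,0],[0.75,0,0,0,0,0,0]])

```text
time_s: 4.1
ee_pos: [0.3326, -0.3088, 0.3053]
eef_rot: [3.141, -0.0, 2.313]
force: [0.1, 0.5, 0.7]
grip_width: 0.0815
grip_force: 0.0
```

Run:
```python
from h import *
import pickle
o=ctrl.get_obs(); p=ctrl.camera("wrist"); print(o["ee_pos"],o["eef_rot"],o["time_s"]); print({k:v for k,v in p.items() if k!="color"})
r={n:ctrl.cut_out(n,p) for n in("deep_muffs","slim_muffs","stand")}
im=p["color"].copy()
for n,c in zip(r,((0,255,0),(0,0,255),(255,0,0))):
    print(n,[(d["conf"],d["centre"]) for d in r[n]])
    if r[n]: cv2.drawContours(im,cv2.findContours(r[n][0]["mask"].astype(np.uint8),0,2)[0],-1,c,1)
pickle.dump((o,p,r),open("w0.pkl","wb")); cv2.imwrite("pics/w0.png",im)
```

```text
[ 0.3325844  -0.3087932   0.30533003] [ 3.14145243e+00 -3.29025188e-04  2.31265986e+00] 4.1
{'K': array([[325.1922621 ,   0.        , 282.50913901],
       [  0.        , 325.1922621 , 208.55725506],
       [  0.        ,   0.        ,   1.        ]]), 'tool_from_camera': array([[-9.55463435e-05, -9.57339069e-01, -2.88966951e-01,
         8.57554397e-02],
       [ 9.99999186e-01, -4.59122123e-04,  1.19041046e-03,
        -5.02348797e-04],
       [-1.27229756e-03, -2.88966602e-01,  9.57338333e-01,
        -1.78247878e-01],
       [ 0.00000000e+00,  0.00000000e+00,  0.00000000e+00,
         1.00000000e+00]]), 'shot': 3}
deep_muffs [(0.58, [178.9, 281.3])]
slim_muffs [(0.67, [174.7, 390.1])]
stand [(0.67, [288.8, 312.1])]
```

View pics/w0.png

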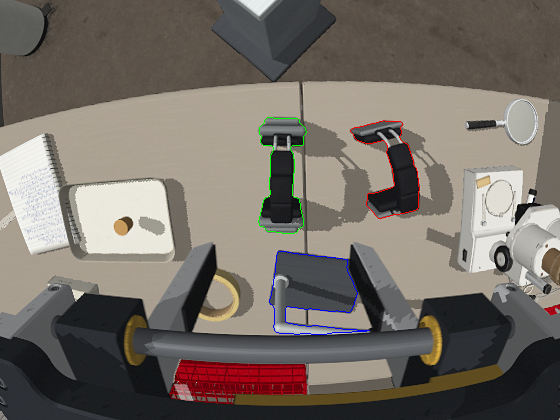

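The wrist view shows the thick pair straight below the hand, with its crown around (282,180) and its axis aligned with the image. The slim pair is at (400,175) and the stand around (310,290). I'll refine the pose with this view.

```bash
cat > wfit.py <<'E'
import fit
from fit import *
from scipy.spatial.transform import Rotation as Ro
_pp=fit.proj
def wproj(X,K,T):
    if len(T)==4 and T[3,3]==2:   # fisheye flag
        c=(X-T[:3,3])@T[:3,:3]; rr=np.hypot(c[:,0],c[:,1]); th=np.arctan2(rr,c[:,2])
        return K[0,0]*(th/rr)[:,None]*c[:,:2]+K[:2,2]
    return _pp(X,K,T)
fit.proj=wproj
def wcam(o,p):
    W=np.eye(4); W[:3,:3]=Ro.from_euler("xyz",o["eef_rot"]).as_matrix(); W[:3,3]=o["ee_pos"]
    T=W@p["tool_from_camera"]; T[3,3]=2; return T
E
python3 - <<'E'
from wfit import *
import pickle
D=pickle.load(open("d0.pkl","rb")); o,p,r=pickle.load(open("w0.pkl","rb")); T=wcam(o,p)
p0={"deep_muffs":[.3325,-.309,.742],"slim_muffs":[.432,-.2,.97],"stand":[.506,-.412,.583]}
for n in p0:
    w=(r[n][0]["mask"],p["K"],T)
    f=fit.fit(M[n],[w],p0[n]); print(n,"wrist",f.x.round(4),round(f.fun,3))
    f=fit.fit(M[n],[w]+[(D[v][1][n][0]["mask"],D[v][0]["K"],D[v][0]["pose"]) for v in("scene","side")],p0[n]); print("  all",f.x.round(4),round(f.fun,3))
# pad block top in the wrist view: expected pixel for current estimate
X=np.array([[.3325,-.309,.138]]); print(wproj(X,p["K"],T))
E
```

```text
Traceback (most recent call last):
  File "wfit.py", line 4, in <module>
    _pp=fit.proj
        ^^^^^^^^
AttributeError: 'function' object has no attribute 'proj'
```

```bash
sed -i 's/^import fit$/import fit as F/; s/^from fit import \*$/from fit import */; s/fit\.proj/F.proj/' wfit.py
python3 - <<'E'
from wfit import *
import pickle
D=pickle.load(open("d0.pkl","rb")); o,p,r=pickle.load(open("w0.pkl","rb")); T=wcam(o,p)
p0={"deep_muffs":[.3325,-.309,.742],"slim_muffs":[.432,-.2,.97],"stand":[.506,-.412,.583]}
for n in p0:
    w=(r[n][0]["mask"],p["K"],T)
    f=fit(M[n],[w],p0[n]); print(n,"wrist",f.x.round(4),round(f.fun,3))
    f=fit(M[n],[w]+[(D[v][1][n][0]["mask"],D[v][0]["K"],D[v][0]["pose"]) for v in("scene","side")],p0[n]); print("  all",f.x.round(4),round(f.fun,3))
print(wproj(np.array([[.3325,-.309,.138]]),p["K"],T))
E
```

```text
deep_muffs wrist [ 0.33   -0.3086  0.7264] 0.108
  all [ 0.331  -0.3092  0.736 ] 0.415
slim_muffs wrist [ 0.4297 -0.2008  0.9914] 0.147
  all [ 0.4313 -0.2007  0.9743] 0.674
stand wrist [ 0.5044 -0.412   0.585 ] 0.254
  all [ 0.5046 -0.4119  0.5769] 0.481
[[282.36796072 192.46027817]]
```

Call:
move_arm(increments=[[0.75,0.018,-0.028,0.4,0,0,0.006],[0.75,0,0,0.5,0,0,0],[0.75,0,0,0.5,0,0,0],[0.75,0,0,0.5,0,0,0],[0.75,0,0,0.5,0,0,0],[0.75,0,0,0.5,0,0,0],[0.75,0,0,0.4,0,0,0],[0.75,0,0,0.3,0,0,0],[0.75,0,0,0.2,0,0,0],[0.75,0,0,0,0,0,0],[0.4,0,0,0,0,0,0],[0.4,0,0,0,0,0,0],[0.4,0,0,0,0,0,0]])

```text
time_s: 5.6
ee_pos: [0.3313, -0.3092, 0.1161]
eef_rot: [3.142, 0.001, 2.308]
force: [-0.2, -0.5, -0.4]
grip_width: 0.0497
grip_force: 0.0
```

Call:
move_arm(increments=[[0.3,0,0,0,0,0,0],[0.25,0,0,0,0,0,0],[0.2,0,0,0,0,0,0],[0.2,0,0,0,0,0,0],[0.15,0,0,0,0,0,0],[0.15,0,0,0,0,0,0],[0.0,0,0,0,0,0,0],[0.0,0,0,0,0,0,0],[0.0,0,0,0,0,0,0]], force=35)

```text
time_s: 6.5
ee_pos: [0.3311, -0.309, 0.1155]
eef_rot: [3.142, 0.0, 2.308]
force: [-0.0, 0.4, 3.5]
grip_width: 0.0257
grip_force: 35.0
```

Run:
```python
from h import *
o=ctrl.get_obs(); print(o["ee_pos"],o["eef_rot"],o["force"],o["grip_width"],o["grip_force"])
p=ctrl.camera("side"); q=ctrl.camera("scene")
cv2.imwrite("pics/g.png",np.hstack([cv2.resize(p["color"][150:330,180:380],None,fx=2,fy=2),cv2.resize(q["color"][100:280,160:360],None,fx=2,fy=2)]))
```

```text
[ 0.33110668 -0.30900043  0.11551191] [3.14159174e+00 8.14166425e-05 2.30780556e+00] [-0.01241428  0.43740261  3.48621415] 0.025653673302277084 34.99172866344452
```

View pics/g.png

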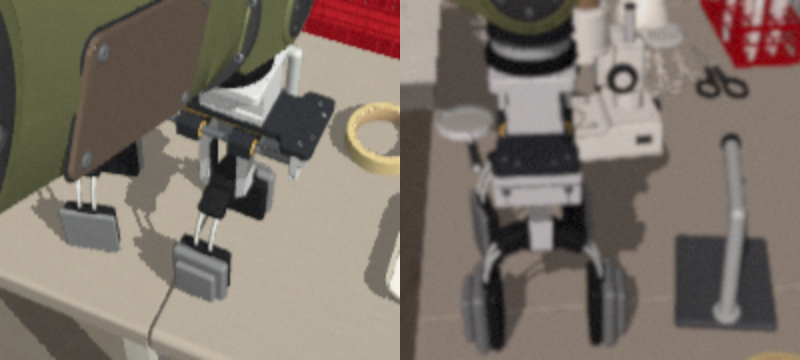

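The crown block is gripped centrally, at 25.7 mm wide. Now I lift it and carry it over the stand.

```bash
python3 -c "
from rows import *
print(delta(2.308,[.1755,-.1015,0],9))"
```

```text
[-0.429  0.137 -0.   ]
```

Call:
move_arm(increments=[[0,0,0,-0.1,0,0,0],[0,0,0,-0.2,0,0,0],[0,0,0,-0.3,0,0,0],[0,0,0,-0.4,0,0,0],[0,0,0,-0.4,0,0,0],[0,0,0,-0.4,0,0,0],[0,0,0,-0.4,0,0,0],[0,0,0,-0.4,0,0,0],[0,0,0,-0.4,0,0,0],[0,0,0,-0.3,0,0,0],[0,0,0,-0.1,0,0,0]])

```text
time_s: 7.7
ee_pos: [0.3313, -0.3091, 0.2874]
eef_rot: [3.142, 0.003, 2.308]
force: [0.0, 0.7, -2.0]
grip_width: 0.0254
grip_force: 35.0
```

Call:
move_arm(increments=[[0,-0.215,0.069,0,0,0,0],[0,-0.429,0.137,0,0,0,0],[0,-0.429,0.137,0,0,0,0],[0,-0.429,0.137,0,0,0,0],[0,-0.429,0.137,0,0,0,0],[0,-0.429,0.137,0,0,0,0],[0,-0.429,0.137,0,0,0,0],[0,-0.429,0.137,0,0,0,0],[0,-0.429,0.137,0,0,0,0],[0,-0.215,0.069,0,0,0,0],[0,0,0,0,0,0,0.04],[0,0,0,0,0,0,0.04],[0,0,0,0,0,0,0.04],[0,0,0,0,0,0,0.037],[0,0,0,0,0,0,0],[0,0,0,0,0,0,0]])

```text
time_s: 9.3
ee_pos: [0.5068, -0.4105, 0.2844]
eef_rot: [-3.141, -0.001, 2.152]
force: [-0.7, 0.2, -1.2]
grip_width: 0.0256
grip_force: 35.0
```

Run:
```python
from wfit import *
import pickle
o=ctrl.get_obs(); print(o["ee_pos"],o["eef_rot"],o["time_s"],o["force"],o["moment"])
ps={n:ctrl.camera(n) for n in("scene","side","wrist")}
T={n:(wcam(o,p) if n=="wrist" else p["pose"]) for n,p in ps.items()}
R={n:{t:ctrl.cut_out(t,ps[n]) for t in("deep_muffs","stand")} for n in ps}
p0=[*o["ee_pos"][:2],.58]; z=o["ee_pos"][2]-.1155
ims=[]
for n in ps:
    print(n,[(t,round(d["conf"],2),d["centre"],int(d["mask"].sum())) for t in R[n] for d in R[n][t][:2]])
    im=ps[n]["color"].copy()
    if R[n]["deep_muffs"]:
        w=(R[n]["deep_muffs"][0]["mask"],ps[n]["K"],T[n]); f=fit(M["deep_muffs"],[w],p0,z); print(n,f.x.round(4),round(f.fun,3))
    for m,q,zz,c in(("deep_muffs",p0,z,(0,255,0)),("stand",[.5048,-.412,.58],0,(0,0,255))):
        k=(render(M[m],q,ps[n]["K"],T[n],zz)>.5).astype(np.uint8); cv2.drawContours(im,cv2.findContours(k,0,2)[0],-1,c,1)
    ims.append(im)
pickle.dump((o,ps,R),open("w1.pkl","wb"))
cv2.imwrite("pics/c1.png",np.hstack([cv2.resize(ims[0][60:290,230:430],(400,460)),cv2.resize(ims[1][80:310,200:400],(400,460))]))
cv2.imwrite("pics/c1w.png",ims[2])
```

```text
[ 0.50680921 -0.41050502  0.28438761] [-3.14129026e+00 -1.27618340e-03  2.15193955e+00] 9.3 [-0.73321928  0.22267558 -1.21334601] [-0.05616459 -0.06462497 -0.0061554 ]
scene [('deep_muffs', 0.67, [154.4, 351.5], 2266), ('stand', 0.71, [153.3, 352.1], 2344)]
scene [ 0.5145 -0.406   0.5396] 0.241
side [('deep_muffs', 0.53, [201.3, 303.5], 2091), ('stand', 0.87, [199.6, 304.3], 2250)]
side [ 0.3251 -0.339   1.6091] 0.626
wrist [('deep_muffs', 0.56, [213.1, 283.8], 10170), ('stand', 0.74, [186.0, 276.3], 3881)]
wrist [ 0.5055 -0.4098  0.572 ] 0.233
```

View pics/c1.png

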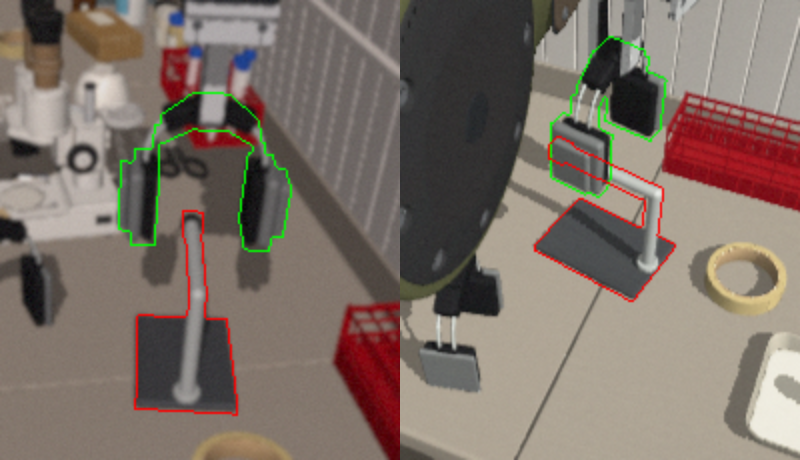

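View pics/c1w.png

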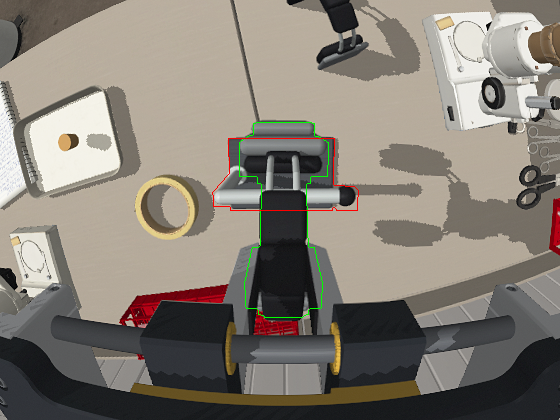

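The overlays agree with the pictures. In the wrist view the pad (284,220) sits midway between the post (213) and the ball (357), square to the rod. Now I lower it.

Call:
move_arm(increments=[[0,0,0,0.1,0,0,0],[0,0,0,0.2,0,0,0],[0,0,0,0.3,0,0,0],[0,0,0,0.3,0,0,0],[0,0,0,0.3,0,0,0],[0,0,0,0.3,0,0,0],[0,0,0,0.3,0,0,0],[0,0,0,0.3,0,0,0],[0,0,0,0.2,0,0,0],[0,0,0,0.15,0,0,0],[0,0,0,0.1,0,0,0],[0,0,0,0,0,0,0],[0,0,0,0,0,0,0]])

```text
time_s: 11.05
ee_pos: [0.5067, -0.4106, 0.1584]
eef_rot: [3.141, 0.001, 2.151]
force: [-0.2, -0.2, -2.2]
grip_width: 0.0257
grip_force: 35.0
```

Run:
```python
from wfit import *
o=ctrl.get_obs(); print(o["ee_pos"],o["eef_rot"],o["time_s"],o["force"],o["moment"])
p=ctrl.camera("scene");q=ctrl.camera("side");w=ctrl.camera("wrist")
a=[cv2.resize(i,(400,300)) for i in(p["color"][110:275,220:440],q["color"][110:260,220:420],w["color"][100:340,120:440])]
cv2.imwrite("pics/d1.png",np.vstack([np.hstack(a[:2]),np.hstack([a[2],a[2]*0])]))
```

```text
[ 0.50670782 -0.41063471  0.15842874] [3.14145049e+00 6.56029725e-04 2.15083112e+00] 11.05 [-0.24495557 -0.19611872 -2.20011566] [-0.05882446 -0.00458936  0.05005051]
```

View pics/d1.png

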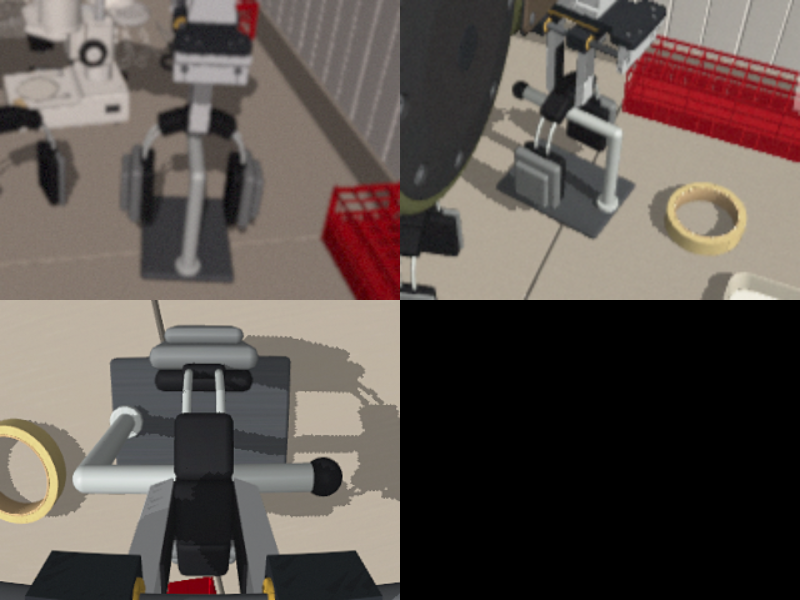

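Run:
```python
from wfit import *
o=ctrl.get_obs(); w=ctrl.camera("wrist"); T=wcam(o,w); print(o["ee_pos"],o["force"])
im=w["color"]; g=cv2.cvtColor(im,cv2.COLOR_BGR2GRAY)
R,t=pose([.5048,-.412,.58])
a=np.linspace(0,2*np.pi,73)
for x in(-32,-28,28,33,38):
    c=np.c_[np.full(73,x),8*np.cos(a),137+8*np.sin(a)]/1000
    u=wproj(c@R.T+t,w["K"],T); print(x,"rod pred rows",u[:,1].min().round(1),u[:,1].max().round(1),"col",u[:,0].mean().round(1), g[222:262:1,int(u[:,0].mean().round())].tolist())
u=wproj((np.array([[68,0,137]])/1000)@R.T+t,w["K"],T); print("ball pred",u)
m=(g[215:270,360:405]<45).astype(np.uint8); n,_,st,ce=cv2.connectedComponentsWithStats(m); print(st,ce+[360,215])
# mm per px along tool x at rod
for d in((0,0),(0,1)): print(wproj((np.array([[0,d[1],137]])/1000)@R.T+t,w["K"],T))
```

```text
[ 0.50671759 -0.41067409  0.15854085] [-0.04971932  0.2216945  -1.40728046]
-32 rod pred rows 232.9 256.7 col 232.1 [85, 85, 85, 87, 88, 84, 84, 84, 86, 89, 108, 135, 153, 165, 176, 187, 196, 202, 208, 212, 218, 221, 221, 218, 217, 212, 209, 204, 198, 193, 188, 175, 154, 168, 181, 181, 179, 180, 179, 179]
-28 rod pred rows 233.0 256.8 col 237.9 [85, 85, 86, 87, 87, 86, 82, 83, 86, 88, 112, 137, 152, 166, 176, 187, 196, 204, 208, 212, 217, 221, 221, 218, 216, 214, 211, 206, 201, 194, 179, 163, 156, 143, 128, 125, 123, 127, 129, 129]
28 rod pred rows 233.0 256.8 col 321.5 [86, 84, 84, 85, 86, 85, 86, 87, 86, 96, 105, 115, 121, 125, 129, 133, 138, 138, 142, 145, 149, 151, 147, 144, 137, 120, 112, 113, 114, 114, 114, 114, 114, 113, 114, 115, 114, 114, 113, 114]
33 rod pred rows 232.9 256.7 col 328.8 [57, 87, 84, 84, 87, 85, 84, 87, 88, 99, 108, 116, 122, 125, 131, 134, 138, 138, 143, 146, 151, 151, 147, 142, 140, 136, 133, 130, 128, 127, 122, 114, 108, 113, 116, 115, 118, 111, 113, 115]
38 rod pred rows 232.8 256.6 col 336.2 [56, 56, 86, 85, 87, 87, 84, 87, 88, 100, 109, 117, 123, 125, 131, 136, 138, 140, 142, 147, 151, 148, 145, 141, 139, 136, 134, 129, 128, 126, 120, 113, 104, 112, 118, 117, 118, 118, 117, 118]
ball pred [[378.6620161  243.92960429]]
[[   0    0   45   55 1885]
 [   9   11   25   31  590]] [[382.4270557  242.25782493]
 [380.63559322 241.17627119]]
[[279.6691667  245.06535272]]
[[279.66433955 243.68869708]]
```

Call:
move_arm(increments=[[0,0.02,0,0.04,0,0,0],[0,0,0,0.04,0,0,0],[0,0,0,0.04,0,0,0],[0,0,0,0.03,0,0,0],[0,0,0,0,0,0,0],[0,0,0,0,0,0,0]])

```text
time_s: 11.85
ee_pos: [0.506, -0.4097, 0.1504]
eef_rot: [-3.142, -0.0, 2.151]
force: [0.1, 0.1, -2.5]
grip_width: 0.0257
grip_force: 35.0
```

Call:
move_arm(increments=[[0,0,0,0.02,0,0,0],[0,0,0,0.01,0,0,0],[0,0,0,0,0,0,0]])

```text
time_s: 12.15
ee_pos: [0.506, -0.4097, 0.1488]
eef_rot: [-3.142, -0.0, 2.151]
force: [0.4, 0.4, -2.7]
grip_width: 0.0258
grip_force: 35.0
```

Call:
move_arm(increments=[[0,0,0,0.01,0,0,0],[0,0,0,0.01,0,0,0],[0,0,0,0,0,0,0]])

```text
time_s: 12.45
ee_pos: [0.5061, -0.4098, 0.1485]
eef_rot: [3.141, 0.001, 2.151]
force: [-2.0, 1.0, 4.1]
grip_width: 0.0255
grip_force: 35.0
```

It has touched down on the bar: the force went from -2.7 N to +4.1 N. I'll release softly.

Call:
move_arm(increments=[[0,0,0,0,0,0,0],[0,0,0,0,0,0,0]], force=6)

```text
time_s: 12.65
ee_pos: [0.5061, -0.4098, 0.1484]
eef_rot: [3.142, 0.001, 2.151]
force: [-1.6, 1.3, 5.2]
grip_width: 0.0262
grip_force: 6.0
```

Call:
move_arm(increments=[[0.29,0,0,0,0,0,0],[0.3,0,0,0,0,0,0],[0.32,0,0,0,0,0,0],[0.36,0,0,0,0,0,0],[0.42,0,0,0,0,0,0],[0.48,0,0,0,0,0,0],[0.55,0,0,0,0,0,0],[0.6,0,0,0,0,0,0],[0.6,0,0,0,0,0,0]])

```text
time_s: 13.55
ee_pos: [0.506, -0.4097, 0.148]
eef_rot: [3.142, 0.0, 2.151]
force: [-0.3, 0.6, 1.1]
grip_width: 0.0562
grip_force: 0.0
```

Run:
```python
from wfit import *
o=ctrl.get_obs(); print(o["ee_pos"],o["time_s"],o["force"],o["grip_width"])
p=ctrl.camera("scene");q=ctrl.camera("side");w=ctrl.camera("wrist")
a=[cv2.resize(i,(400,300)) for i in(p["color"][110:275,220:440],q["color"][110:260,220:420],w["color"][100:340,120:440])]
cv2.imwrite("pics/e1.png",np.vstack([np.hstack(a[:2]),np.hstack([a[2],a[2]*0])]))
```

```text
[ 0.50600329 -0.40969373  0.14795929] 13.55 [-0.25543491  0.61942541  1.14819331] 0.056237187186686396
```

View pics/e1.png

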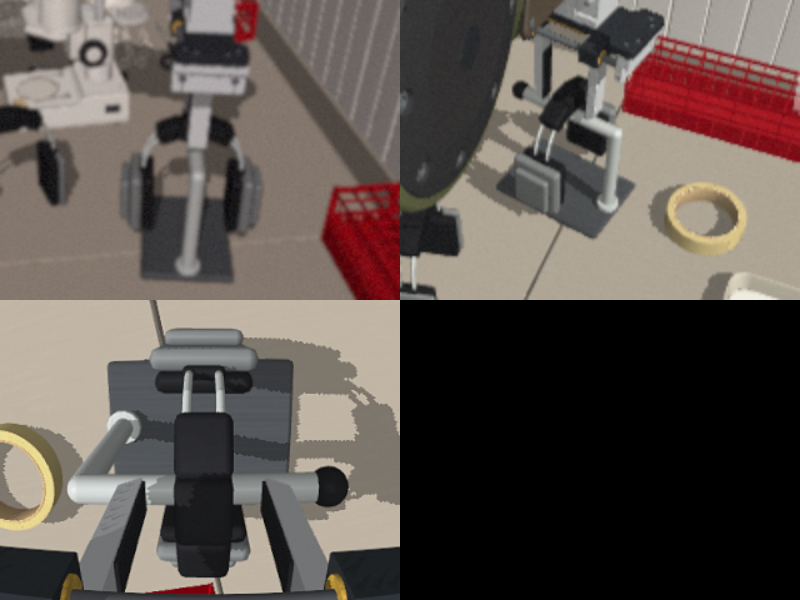

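It hangs level and square on the bar, and the fingers are clear on both sides. Now I retreat upwards.

Call:
move_arm(increments=[[0.6,0,0,-0.1,0,0,0],[0.6,0,0,-0.2,0,0,0],[0.6,0,0,-0.4,0,0,0],[0.6,0,0,-0.5,0,0,0],[0.6,0,0,-0.5,0,0,0],[0.6,0,0,-0.5,0,0,0],[0.6,0,0,-0.3,0,0,0],[0.6,0,0,-0.1,0,0,0],[0.6,0,0,0,0,0,0],[0.6,0,0,0,0,0,0],[0.6,0,0,0,0,0,0],[0.6,0,0,0,0,0,0]])

```text
time_s: 14.9
ee_pos: [0.5059, -0.4096, 0.2772]
eef_rot: [-3.141, -0.001, 2.151]
force: [-0.4, -0.5, 0.5]
grip_width: 0.0564
grip_force: 0.0
```

Run:
```python
from wfit import *
o=ctrl.get_obs(); print(o["ee_pos"],o["time_s"],o["force"])
p=ctrl.camera("scene");q=ctrl.camera("side");w=ctrl.camera("wrist")
a=[cv2.resize(i,(400,300)) for i in(p["color"][110:290,180:420],q["color"][110:290,200:440],w["color"][60:300,120:440])]
cv2.imwrite("pics/f1.png",np.vstack([np.hstack(a[:2]),np.hstack([a[2],a[2]*0])]))
```

```text
[ 0.50591452 -0.40958475  0.27722211] 14.9 [-0.40576587 -0.46794256  0.54516029]
```

View pics/f1.png

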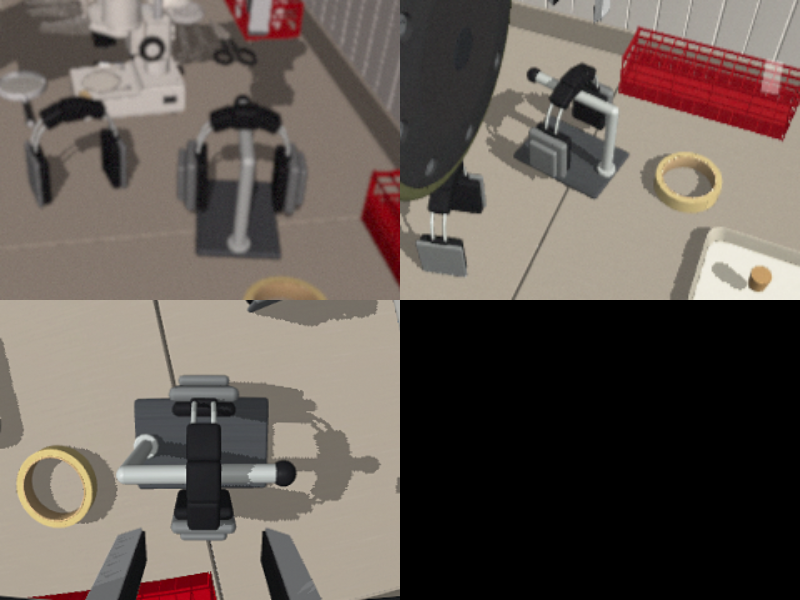

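The thick pair hangs centred and square on the bar, the slim pair is still standing in its place, and the gripper is clear. Handing in.

```bash
python3 -c "
from station import ctrl
print(ctrl.hand_in())"
```

```text
the job is handed in; nothing more can be done
None
```

The thick-cupped pair hangs centred and square on the bar with the gripper clear, the slim pair was left standing, and I handed the job in at about 15 s on the robot's clock; no verdict came back.

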